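# Fit a worm-drive band clamp over a barbed manifold stub and tighten it

### The job

Slide the open band clamp over the barbs of the manifold's brass stub, with its screw housing on the side nearer the robot and its red key upright, until the band stops against the steel collar. Then turn the red key clockwise, as often as it takes, until the band grips the blue sleeve firmly: stop soon after you feel it go tight, do not overtighten it. Leave the clamp there, behind the barbs, and leave the brass fitting, the black stopper and the white tape roll alone.

Things in the scene. Friction and masses are not known exactly. Their poses are not given: they have to be found in the camera images.
- clamp: loose steel band clamp, 0.28 kg, standing on the grey board. Origin: middle of the housing's underside; z up, x from housing to ring, y along the ring's axis. Housing 30 (x) x 34 (y) mm, 46 high; 4 mm thick foot from x = -15 to +31. Grip it across the 34 mm (along y) at 34 mm height, the key between the fingers. Belongs with its axes parallel to the manifold's
- clamp_ring (a point): centre of the clamp's ring, 40 mm (x) from its origin, 36 mm up. Band 14 mm wide (y), 46 mm across outside. Upper half: two inner flats 16.5 mm from the centre, facing down at 45 degrees; 20 mm free to either side. Hung on the sleeve this centre is about 2 mm below the stub's axis and the foot about 1.5 mm over the plate, so it can lean a little
- clamp_screw: worm screw on the housing; origin and z as the clamp's, own x shows where the red key points (varies). Clockwise seen from above tightens: the jaw rises 3 mm per rad. It takes 0.1 to 0.25 N m while loose, 2 to 3.5 rad long (varies), so over several grasps; then the moment climbs by 0.3 to 1 N m per rad: 0.2 above loose is firm, 0.4 above too tight. It stays where it is left
- key_grip (a point): middle of the red key on the screw's axis, 72 mm above the clamp's foot; own x along the key. The key is an upright bar 24 mm long, 8 mm thick (own y), from 57 to 81 mm above the foot: pinch it across its thickness, the fingertips no lower than 55 mm above the foot (the ring's top is at 59 mm, the housing's at 46)
- clamp_jaw: lower half of the band, 10 mm wide, with two inner flats 16.5 mm from its middle, facing up at 45 degrees; carried up by the screw, 0.12 kg. At the start its middle is 4 to 6 mm below the ring's centre. Its origin is 6 mm above its middle. It must end up pressing on the sleeve from below
- manifold: test manifold, fixed. Origin on the board (14 mm over the bench) under the middle of the blue sleeve, z up. Plate 10 mm thick, x -80 to +50, y -50 to +140 mm. Grey block 60 x 60 mm from y +62 to +122, 90 high. From the block a stub runs level along own -y, 50.5 mm above the board. The clamp's housing belongs at its -x side (nearer the robot), over the plate
- stub_seat (a point): on the stub's axis in the middle of the sleeve, manifold's axes. Steel collar of radius 21 with its face at y +10.5 mm, pipe of radius 12 behind it. Blue split sleeve of radius 15, y -10.5 to +10.5; its lower half hangs 0 to 2 mm lower (varies) and gives 1 mm per 30 N. With the band against the collar the ring's centre is at y +3.5 mm
- stub_tip (a point): free end of the brass stub, on its axis, 35.5 mm from stub_seat along own -y; manifold's axes. Radius 10 mm at the tip, growing to 15.7 mm 8 mm further in and 16.5 mm at the last barb, by the sleeve. The open band passes with its ring's centre about 2 mm above the axis, within 1.5 mm
- fitting: bystander: brass hose fitting, 26 x 22 x 53 mm, standing; origin at the middle of its underside
- stopper: bystander: black rubber stopper, 39 mm across, 42 mm high, standing; origin at the middle of its underside
- tape: bystander: white tape roll, 49 mm across, 13 mm high, lying flat; origin at the middle of its underside
Things that resemble listed ones, but are neither listed nor needed, are in the scene too. Leave any brown, orange or turquoise look-alike of the clamp alone.

How it is judged:
On the way, in this order (a step that is already met when the one before it is completed fails the run):
1. the band is round the sleeve, within 4 mm of the collar, and still loose (y of clamp_ring in the frame of stub_seat between -0.0005 and 0.0055 m and x of clamp_ring in the frame of stub_seat between -0.006 and 0.006 m and z of clamp_ring in the frame of stub_seat between -0.007 and 0.006 m and angle between clamp's own z axis and vertical below 0.3 rad and x of clamp in the frame of manifold below -0.02 m and angle between the y axis of clamp and the y axis of manifold, either way round below 0.35 rad and contact force between clamp_jaw and manifold below 5 N), for 0.1 s.
2. the band grips the sleeve (y of clamp_ring in the frame of stub_seat between -0.0045 and 0.0055 m and x of clamp_ring in the frame of stub_seat between -0.006 and 0.006 m and z of clamp_ring in the frame of stub_seat between -0.007 and 0.006 m and angle between clamp's own z axis and vertical below 0.3 rad and x of clamp in the frame of manifold below -0.02 m and angle between the y axis of clamp and the y axis of manifold, either way round below 0.35 rad and contact force between clamp_jaw and manifold above 20 N), for 0.2 s.
At the end, for the whole second after the job is handed in: band round the sleeve, within 8 mm of the collar, ring centre within 6 mm sideways and +6/-7 mm in height of the axis, housing on the side nearer the robot, clamp upright within 0.3 and square to the stub within 0.35 rad; jaw presses on the sleeve with more than 20 N; clamp at rest (all of step 2 and linear speed of clamp below 0.01 m/s); the robot touches nothing.
It fails at once if the band is overtightened: the jaw presses on the sleeve with more than 200 N (contact force between clamp_jaw and manifold above 200 N).
It fails at once if a bystander (fitting, stopper, tape roll) is moved more than 20 mm (distance of any of fitting, stopper, tape from where it was at the start of the episode above 0.02 m).
It also fails if it takes over 67 s, if anything falls off the work surface, if the arm or the gripper's body presses on something with over 40 N, if the wrist force passes 120 N, or if a joint passes its speed limit or range.

### The arm

A 6-joint arm with a two-finger parallel gripper is mounted at the origin on a cart in front of the work surface, level with it; the furniture and walls round the work are solid. World frame = base frame: x ahead of the robot, y to its left, z up, the work surface at z = 0. Lengths are in m, angles in rad, forces in N, time in s.
With the tool pointing down it reaches from about 0.35 to 0.875 m from the base axis. Payload 4.2 kg.
Tool frame: the origin (TCP) lies at the very end of the fingers, on their centre line; the grasp point (between the pads) lies 19 mm behind it; x points along the fingers, y is the direction in which the jaws open and shut, and the axes are right-handed (so a half turn about x gives the same grasp; the last joint's range is limited). The gripper opens to 85 mm and grips with 20 to 120 N. Pads are 22 mm wide; open, the fingers measure 114 mm over their backs; the gripper's body (76 mm by 85 mm) begins 54 mm behind the grasp point. The pads swing forward as they close: fully open they stand 13 mm farther back than shut.
Start: joints at [1.381, 0.385, 0.008, 0, -1.194, -0.259], TCP at [0.271, 0.563, 0.21] pointing down, gripper open.
Joint ranges: [-3.14, 3.14], [-1.21, 2.06], [-1.07, 1.41], [-3.16, 2.05], [-2.99, -0.16], [-3.1, 3.1]. Speed limits (rad/s): [2.79, 2.79, 3.14, 3.14, 3.14, 3.14].

### API

Orientations are given as [roll, pitch, yaw] about the fixed x, y, z axes, in that order (R = Rz(yaw) Ry(pitch) Rx(roll)).
In Python, from cell import env, read_camera, get_calibration, hand_in gives the robot as it stands.
- The arm moves only by the shell command python3 -m creep 'ROWS'. ROWS is JSON, one flat list of numbers, 7 for each row, row after row: the shift along the tool's x, y, z in m, then the turn, a rotation vector about the tool's x, y, z in rad, then the closure, from 0 (fully open) to 1 (shut). A call has 1 to 12 rows; each row is the pose to reach, as a shift and turn from the pose commanded when the call began, along the tool's axes at that moment; what a row does not reach only later rows make up. A row lasts 1/8 s, in which the tool goes at most 62.5 mm and 10.7 degrees, less where a joint would pass 70% of its speed; a pose out of reach is approached as far as the arm can. A call with a gripper value outside its range is refused whole. The fingers move at their own pace and stop on an object; the grip force is fixed at half the most. Time passes only in rows, so rows that repeat a pose let the fingers close. It gives the time, the measured TCP pose, the force and the opening at its end, in the units of the state.
- env.state(): the state, without advancing time (a new reading comes with each control period).
- read_camera(name): name is "side" or "top" or "wrist"; returns the picture (384x512x3 uint8, blue, green, red); there is no depth.
- get_calibration(name): a dict with "vertical_fov" (degrees; the focal length in pixels is half the picture's height over the tangent of half this angle, whatever the lens; pixels are square), "cx", "cy" (the principal point, pixels), "k1" (the pictures are not rectified: a ray, as slopes to the right and down, at radius r is drawn at 1 + k1 r^2 times it, then the intrinsics apply), "R" (3x3) and "t" (3): a world point X has camera coordinates R X + t. Camera axes: x right, y down, z forward; pixel columns grow to the right and rows downward; lengths in m; the calibration is good to about 2 mm. A picture is of the moment at which its call begins: read the wrist's pose just before it. get_calibration takes no time and is no camera call; for the wrist camera it gives the pose at the moment of the call.
- hand_in(): hands the job in, once; it reports no verdict.
The state is a dict: "t": time; "qpos": joint angles; "qd": joint speeds; "tau": joint torques, N m; "ee_pos": TCP position; "ee_rot": TCP orientation; "ft_force": force on the tool from outside, world axes, zero at the start; "wrist_torque": the same for the moment, N m; "grip_width": finger opening in m.
Only numpy, scipy, OpenCV 4.12 (cv2) and the standard library are available. Lean on these libraries where they do the work, as an engineer would, in place of code of your own. Each camera call takes 0.05 s, during which the arm holds its last target. There are 200 camera calls.

## Working session

There is one attempt and no reset: what is moved stays moved. The work goes in short steps, Python scripts to look and compute and a shell command to move; the robot and the scene stay as the last step left them, time stands still between calls to the robot, and variables do not carry over. Pictures are saved under pics/ and viewed, about 8 in all and at most 12, crops included, and the job is handed in when it is done.

```bash
mkdir -p pics; ls
python3 - <<'E'
from cell import env, read_camera, get_calibration
import cv2,numpy as np
np.set_printoptions(precision=4,suppress=True)
s=env.state();print({k:s[k] for k in('t','ee_pos','ee_rot','grip_width','ft_force')})
for n in('side','top','wrist'):
    c=get_calibration(n);print(n,c)
    cv2.imwrite(f'pics/{n}0.png',read_camera(n))
a=[cv2.imread(f'pics/{n}0.png') for n in('side','top')]
E
```

```text
pics
{'t': 0.0, 'ee_pos': array([0.2709, 0.5625, 0.2089]), 'ee_rot': array([ 1.6108,  1.5686, -1.9798]), 'grip_width': 0.08568933204812915, 'ft_force': array([ 0.2908, -0.8818, -0.7121])}
side {'vertical_fov': 56.461274464286376, 'cx': 256.65428807072357, 'cy': 195.4227892750306, 'k1': -0.04827609090575932, 'R': array([[-0.9947,  0.1018,  0.017 ],
       [ 0.0651,  0.7469, -0.6617],
       [-0.0801, -0.6571, -0.7496]]), 't': array([ 0.5756, -0.1583,  1.5031])}
top {'vertical_fov': 49.502416199916226, 'cx': 254.92043695657296, 'cy': 193.9018860968947, 'k1': 0.010389291706903041, 'R': array([[-0.0126, -0.9999,  0.0008],
       [-0.985 ,  0.0122, -0.172 ],
       [ 0.172 , -0.003 , -0.9851]]), 't': array([0.2432, 0.5901, 1.2593])}
wrist {'vertical_fov': 62.38895904750612, 'cx': 249.40160966511172, 'cy': 190.87214907634038, 'k1': -0.019981085533331895, 'R': array([[-0.4346, -0.9006,  0.002 ],
       [-0.852 ,  0.4118,  0.3231],
       [-0.2918,  0.1387, -0.9464]]), 't': array([ 0.6242, -0.0428,  0.38  ])}
```

View pics/top0.png

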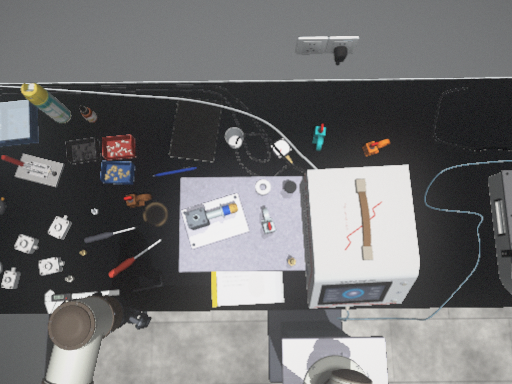

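View pics/side0.png

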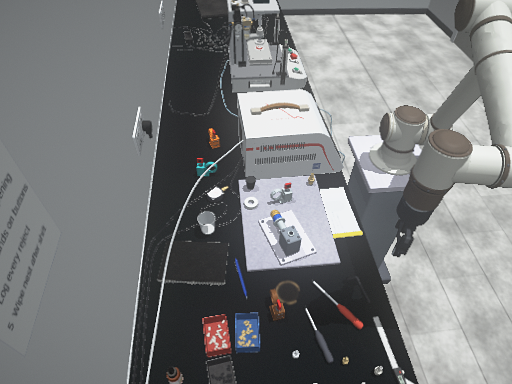

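The top view shows the manifold at about (215,220), with the stub pointing right (−y) and its tip near (236,208). The clamp is at about (268,222) with its red key near (270,227). I'll enlarge both views next.

```bash
cat > h.py <<'E'
import numpy as np,cv2
from cell import env, read_camera, get_calibration
from scipy.spatial.transform import Rotation as Ro
np.set_printoptions(precision=4,suppress=True)
def K(c):
    f=192/np.tan(np.radians(c['vertical_fov']/2));return np.array([[f,0,c['cx']],[0,f,c['cy']],[0,0,1]])
def proj(c,P):
    P=np.atleast_2d(P).astype(float)
    return cv2.projectPoints(P,cv2.Rodrigues(c['R'])[0],c['t'],K(c),np.array([c['k1'],0,0,0]))[0][:,0]
def ray(c,px):
    u=cv2.undistortPoints(np.array(px,float).reshape(-1,1,2),K(c),np.array([c['k1'],0,0,0]))[:,0]
    d=np.c_[u,np.ones(len(u))]@c['R'];return -c['R'].T@c['t'],d
def onplane(c,px,z):
    o,d=ray(c,px);return o+d*((z-o[2])/d[:,2])[:,None]
def tri(c1,p1,c2,p2):
    o1,d1=ray(c1,p1);o2,d2=ray(c2,p2);a,b=d1[0],d2[0]
    s=np.linalg.lstsq(np.c_[a,-b],o2-o1,rcond=None)[0];A,B=o1+s[0]*a,o2+s[1]*b
    return (A+B)/2,np.linalg.norm(A-B)
def tool():
    s=env.state();return s['ee_pos'],Ro.from_euler('xyz',s['ee_rot']).as_matrix(),s
E
python3 - <<'E'
import cv2,numpy as np
t=cv2.imread('pics/top0.png')[170:280,175:308];s=cv2.imread('pics/side0.png')[172:275,230:350]
A=cv2.resize(t,None,fx=6,fy=6*.9,interpolation=3)[:600]
cv2.imwrite('pics/a.png',cv2.resize(t,(798,594) if 0 else (665,550),interpolation=3))
cv2.imwrite('pics/b.png',cv2.resize(s,(600,515),interpolation=3))
E
```

```text
(no output)
```

View pics/a.png

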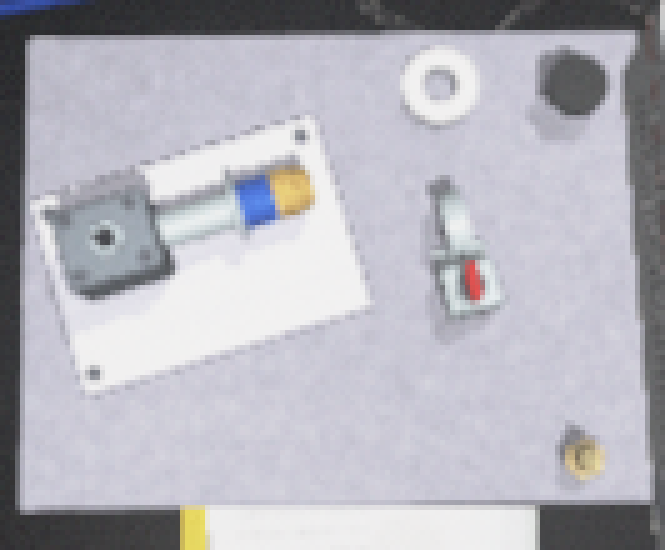

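View pics/b.png

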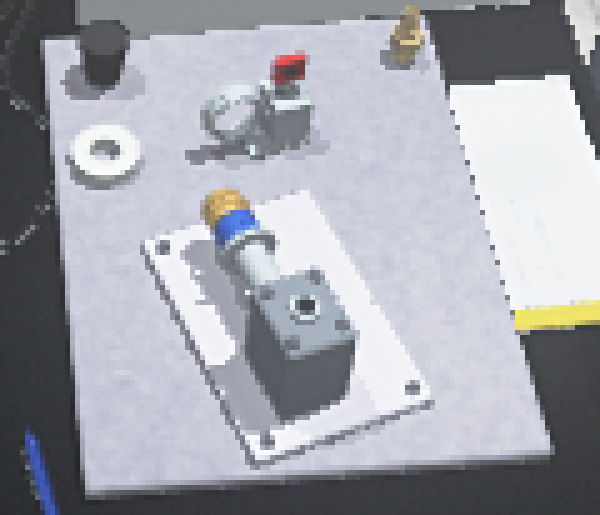

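The enlarged top view (5x, offset 175,170) shows the plate corners at (312,115), (371,303), (90,393) and (30,200). The stub tip is at (315,188), the key at (474,280), and the ring extends up to (440,185). The clamp's +x axis points roughly along world +x, slightly toward +y.

Run:
```python
from h import *
ct,cs=get_calibration('top'),get_calibration('side')
def red(im,x0,y0,x1,y1):
    m=np.zeros(im.shape[:2],bool);i=im.astype(int)
    m[y0:y1,x0:x1]=((i[...,2]-np.maximum(i[...,0],i[...,1]))>60)[y0:y1,x0:x1]
    y,x=np.nonzero(m);return np.array([x.mean(),y.mean()]),len(x)
T=cv2.imread('pics/top0.png');S=cv2.imread('pics/side0.png')
r1,n1=red(T,255,205,285,240);r2,n2=red(S,275,178,300,195)
print(r1,n1,r2,n2); print('key',tri(ct,r1,cs,r2),onplane(ct,r1,.014+.076))
f=lambda *a:np.array(a,float)/5+[175-.4,170-.4]
c=np.array([f(312,115),f(371,303),f(90,393),f(30,200)])
P=onplane(ct,c,.024);print(P);print([np.linalg.norm(P[i]-P[i-1]) for i in range(4)])
ey=(P[2]+P[3]-P[0]-P[1])[:2];ey/=np.linalg.norm(ey);ex=np.array([ey[1],-ey[0]])
print('ex,ey',ex,ey,'yaw',np.arctan2(ex[1],ex[0]))
o=P.mean(0)[:2]-(-.015*ex+.045*ey);print('origin',o)
tip=o-.0355*ey;print('tip',tip)
print('tip px pred',(proj(ct,[*tip,.0645])-[[174.6,169.6]])*5)
# clamp direction: ring far end top / housing
print('housing',onplane(ct,[f(474,283)],.06),'ring far',onplane(ct,[f(440,182)],.05))
for n,px,z in(('tape',f(440,85),.027),('stop',f(575,82),.056),('fit',f(585,458),.067)):print(n,onplane(ct,[px],z))
```

```text
[269.1111 225.6111] 18 [287.3333 183.4444] 9
key (array([0.4897, 0.1941, 0.0918]), np.float64(0.0021024690795580147)) [[0.4889 0.1944 0.09  ]]
[[0.6028 0.2933 0.024 ]
 [0.4815 0.2566 0.024 ]
 [0.4273 0.4335 0.024 ]
 [0.55   0.4734 0.024 ]]
[np.float64(0.1877335329276746), np.float64(0.12672344333290056), np.float64(0.1850917751170773), np.float64(0.12902293627361702)]
ex,ey [0.9579 0.2873] [-0.2873  0.9579] yaw 0.29136450376832734
origin [0.5427 0.3254]
tip [0.5529 0.2914]
tip px pred [[312.7258 182.8586]]
housing [[0.4899 0.1925 0.06  ]] ring far [[0.5545 0.2122 0.05  ]]
tape [[0.6208 0.2107 0.027 ]]
stop [[0.6161 0.1265 0.056 ]]
fit [[0.3826 0.1276 0.067 ]]
```

```bash
cat >> h.py <<'E'
def goal(p,yaw,flip=False,tilt=None):
    """rows to TCP p with tool x down and tool y along yaw+90deg (world), in tool axes now (measured)"""
    e,R,s=tool()
    y=np.array([-np.sin(yaw),np.cos(yaw),0]);
    if flip: y=-y
    x=np.array([0,0,-1.]);Rg=np.c_[x,y,np.cross(x,y)]
    return np.r_[R.T@(np.array(p)-e),Ro.from_matrix(R.T@Rg).as_rotvec()],s
E
python3 - <<'E'
from h import *
e,R,s=tool();print(R);c=get_calibration('wrist');print('cam in tool',R.T@(-c['R'].T@c['t']-e),'cam axes in tool\n',R.T@c['R'].T)
for f in(0,1):
  g,s=goal([.49,.193,.22],.29,f);print(g, 'q6',s['qpos'])
E
```

```text
[[-0.0006 -0.434  -0.9009]
 [-0.0016 -0.9009  0.434 ]
 [-1.      0.0017 -0.0001]]
cam in tool [-0.1632 -0.0001 -0.0827] cam axes in tool
 [[ 0.     -0.3232  0.9463]
 [ 1.     -0.0006 -0.0002]
 [ 0.0006  0.9463  0.3232]]
[-0.0104  0.238  -0.3578  2.4027 -0.0021 -0.0007] q6 [ 1.3806  0.3854  0.0069 -0.0004 -1.194  -0.2586]
[-0.0104  0.238  -0.3578 -0.7389  0.0005 -0.0017] q6 [ 1.3806  0.3854  0.0069 -0.0004 -1.194  -0.2586]
```

```bash
G="-0.010,0.238,-0.358,-0.739,0,-0.002,0"; python3 -m creep '[-0.010,0.060,-0.090,-0.18,0,0,0, -0.010,0.120,-0.180,-0.37,0,0,0, -0.010,0.180,-0.270,-0.55,0,0,0, -0.010,0.238,-0.358,-0.739,0,-0.002,0, -0.010,0.238,-0.358,-0.739,0,-0.002,0, -0.010,0.238,-0.358,-0.739,0,-0.002,0, -0.010,0.238,-0.358,-0.739,0,-0.002,0, -0.010,0.238,-0.358,-0.739,0,-0.002,0, -0.010,0.238,-0.358,-0.739,0,-0.002,0, -0.010,0.238,-0.358,-0.739,0,-0.002,0]'
python3 - <<'E'
from h import *
import pickle
c=get_calibration('wrist');im=read_camera('wrist');cv2.imwrite('pics/w1.png',im);pickle.dump(c,open('w1.pkl','wb'))
e,R,s=tool();print(e,s['qpos'],s['t'])
cv2.imwrite('pics/w1b.png',cv2.resize(im,(800,600),interpolation=3))
E
```

```text
t: 1.4
ee_pos: [0.4899, 0.1943, 0.2199]
ee_rot: [-1.836, 1.569, 1.598]
ft_force: [-0.4, -0.1, -0.3]
grip_width: 0.0851
[0.4899 0.1945 0.22  ] [ 0.6849  0.2101 -0.2148 -0.0017 -1.1446  1.1788] 1.45
```

View pics/w1b.png

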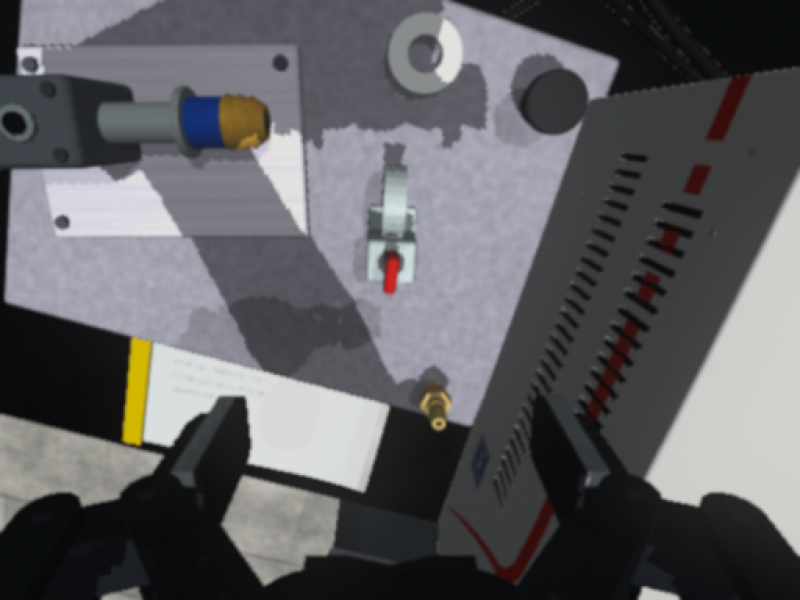

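The wrist view (1.5625x) shows the clamp housing top around (368–415, 242–282), the key at (393,250)–(390,293), and the ring top near (396,170)–(394,208). The stub tip is at (269,121), the blue sleeve at 183–220, and the plate corner at (298,45)–(307,236). Clamp and manifold are both nearly aligned with the tool.

Run:
```python
from h import *
import pickle
c=pickle.load(open('w1.pkl','rb'));im=cv2.imread('pics/w1.png').astype(int)
k=1.5625;f=lambda *a:np.array([a],float)/k
for n,px,z in(('hTL',(368,242),.06),('hTR',(415,242),.06),('hBR',(415,282),.06),('hBL',(368,282),.06),('ringtop a',(397,168),.06),('ringtop b',(394,208),.073),('tip',(269,121),.0645),('pl TR',(298,45),.024),('pl BR',(307,236),.024),('pl BL',(57,236),.024)):
    print(n,onplane(c,f(*px),z)[0])
B,G,R=im[...,0],im[...,1],im[...,2]
def cen(m,box):
    x0,y0,x1,y1=[int(v/k) for v in box];q=np.zeros_like(m);q[y0:y1,x0:x1]=m[y0:y1,x0:x1];y,x=np.nonzero(q);return np.c_[x,y]
red=cen((R-np.maximum(G,B))>60,(370,240,420,300));print('red',len(red),red.mean(0)*k,red.min(0)*k,red.max(0)*k)
print('key@.086+',onplane(c,[red.mean(0)],.088))
d=red-red.mean(0);w,v=np.linalg.eigh(d.T@d);print('ax',v[:,1],w)
blue=cen((B-np.maximum(R,G))>40,(170,80,240,160));print('blue',len(blue),blue.mean(0)*k,blue.min(0)*k,blue.max(0)*k)
print('sleeve cen top',onplane(c,[blue.mean(0)],.0765))
ora=cen((R-B)>40,(210,80,280,160));print('brass',len(ora),ora.mean(0)*k,ora.min(0)*k,ora.max(0)*k)
print('brass',onplane(c,[ora.mean(0)],.0745), onplane(c,[[ora.max(0)[0]+.5,ora.mean(0)[1]]],.0645))
T=get_calibration('top')
```

```text
hTL [0.4972 0.2124 0.06  ]
hTR [0.5061 0.1825 0.06  ]
hBR [0.4797 0.1741 0.06  ]
hBL [0.4705 0.2048 0.06  ]
ringtop a [0.5483 0.2079 0.06  ]
ringtop b [0.5255 0.203  0.073 ]
tip [0.5529 0.2907 0.0645]
pl TR [0.6025 0.2918 0.024 ]
pl BR [0.4806 0.2559 0.024 ]
pl BL [0.4274 0.4343 0.024 ]
red 171 [390.625  274.3787] [384.375 256.25 ] [398.4375 292.1875]
key@.086+ [[0.4878 0.1939 0.088 ]]
ax [-0.1296  0.9916] [ 769.0043 7373.9548]
blue 629 [200.5167 119.0108] [182.8125  96.875 ] [218.75   142.1875]
sleeve cen top [[0.5432 0.3267 0.0765]]
brass 863 [241.3945 120.986 ] [218.75    95.3125] [264.0625 148.4375]
brass [[0.5488 0.304  0.0745]] [[0.5522 0.2931 0.0645]]
```

Run:
```python
from h import *
ct,cs=get_calibration('top'),get_calibration('side')
# oven: top-left-back corner & top-left-front in both views (full-image px)
print(tri(ct,[[306,170]],cs,[[243,146]]),tri(ct,[[306,170]],cs,[[241,96]]))
print('bottom edge',onplane(cs,[[247,178],[300,177],[338,171]],0))
print(onplane(ct,[[305,170],[313,305]],.25))
for p in([.4884,.1935,.029],[.4884,.1935,.064]): print(goal(p,.289,True)[0])
```

```text
(array([0.638 , 0.0896, 0.1861]), np.float64(0.0024923292199295712)) (array([0.6173, 0.1094, 0.3913]), np.float64(0.0565389567443708))
bottom edge [[0.6236 0.0656 0.    ]
 [0.4136 0.078  0.    ]
 [0.2531 0.0574 0.    ]]
[[0.6219 0.101  0.25  ]
 [0.27   0.0924 0.25  ]]
[ 0.191   0.0009  0.0018  0.0033 -0.0006  0.0019]
[ 0.156   0.0008  0.0018  0.0033 -0.0006  0.0019]
```

```bash
python3 -m creep '[0.06,0.001,0.002,0.003,0,0.002,0, 0.12,0.001,0.002,0.003,0,0.002,0, 0.16,0.001,0.002,0.003,0,0.002,0, 0.18,0.001,0.002,0.003,0,0.002,0, 0.191,0.001,0.002,0.003,0,0.002,0, 0.191,0.001,0.002,0.003,0,0.002,0, 0.191,0.001,0.002,0.003,0,0.002,0, 0.191,0.001,0.002,0.003,0,0.002,0]'
python3 - <<'E'
from h import *
e,R,s=tool();print(e,s['ft_force'])
im=read_camera('wrist');cv2.imwrite('pics/w2.png',im)
E
```

```text
t: 2.45
ee_pos: [0.4894, 0.1927, 0.03]
ee_rot: [-2.924, 1.568, 0.505]
ft_force: [0.7, -0.3, -0.0]
grip_width: 0.0853
[0.4894 0.1927 0.03  ] [ 0.6654 -0.3187 -0.0025]
```

View pics/w2.png

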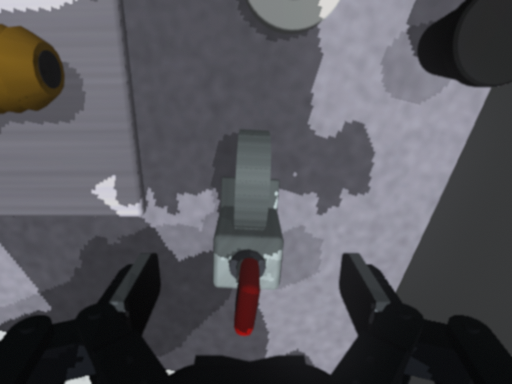

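The view shows the housing centred at (249,260) between fingertips at 157 and 343, with the key between them. I'll close now.

```bash
python3 -m creep '[0,0,0,0,0,0,0.3, 0,0,0,0,0,0,0.6, 0,0,0,0,0,0,1, 0,0,0,0,0,0,1, 0,0,0,0,0,0,1, 0,0,0,0,0,0,1]'
python3 -m creep '[-0.010,0,0,0,0,0,1, -0.0165,0,0,0,0,0,1, -0.0165,0,0,0,0,0,1, -0.0165,0,0,0,0,0,1]'
python3 - <<'E'
from h import *
import pickle
e,R,s=tool();c=get_calibration('wrist');print(e,s['ft_force'])
im=read_camera('wrist');cv2.imwrite('pics/w3.png',im);pickle.dump((c,e,R),open('w3.pkl','wb'))
m=np.array([.543,.326]);ey=np.array([-np.sin(.289),np.cos(.289)]);tip=m-.0355*ey
# candidate: TCP so that ring (40 mm ahead along yaw) is 25 mm before tip
ex=np.array([ey[1],-ey[0]])
tgt=tip-.022*ey-.04*ex;print('tip',tip,'tgt',tgt,goal([*tgt,e[2]],.289,True)[0])
print('rel now',ex@(e[:2]+.04*ex-tip),ey@(e[:2]+.04*ex-tip))
E
```

```text
t: 3.25
ee_pos: [0.489, 0.1923, 0.0294]
ee_rot: [3.028, 1.57, 0.174]
ft_force: [-2.4, 0.1, 5.0]
grip_width: 0.0323
t: 3.75
ee_pos: [0.4885, 0.192, 0.0452]
ee_rot: [1.649, 1.571, -1.205]
ft_force: [0.1, 0.3, -1.3]
grip_width: 0.0322
[0.4885 0.192  0.0452] [ 0.0751  0.3314 -1.2943]
tip [0.5531 0.292 ] tgt [0.521  0.2595] [-0.0001 -0.0555 -0.0503 -0.002   0.     -0.0003]
rel now -0.05042731231930963 -0.07741230262625969
```

View pics/w3.png

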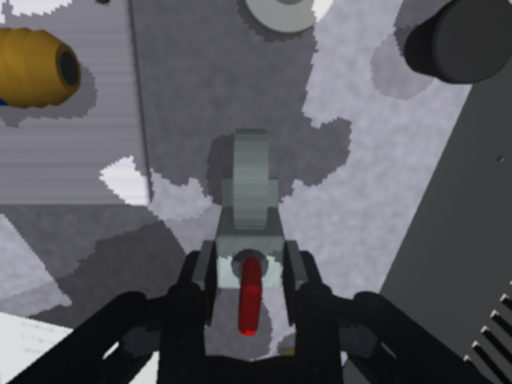

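The clamp is gripped and lifted, with the grip at 32 mm on the 34 mm housing. Next I move to a point in front of the stub tip.

```bash
python3 -m creep '[-0.001,-0.010,-0.020,0,0,0,1, -0.001,-0.025,-0.040,0,0,0,1, -0.001,-0.040,-0.0503,0,0,0,1, -0.001,-0.0555,-0.0503,-0.002,0,0,1, -0.001,-0.0555,-0.0503,-0.002,0,0,1, -0.001,-0.0555,-0.0503,-0.002,0,0,1, -0.001,-0.0555,-0.0503,-0.002,0,0,1]'
python3 - <<'E'
from h import *
import pickle
e,R,s=tool();c=get_calibration('wrist');print(e,s['ft_force'])
im=read_camera('wrist');cv2.imwrite('pics/w4.png',im);pickle.dump((c,e,R),open('w4.pkl','wb'))
E
```

```text
t: 4.68
ee_pos: [0.521, 0.2592, 0.0466]
ee_rot: [2.536, 1.57, -0.317]
ft_force: [1.8, 0.3, -3.0]
grip_width: 0.0322
[0.521  0.2592 0.0466] [ 1.7985  0.336  -3.0479]
```

View pics/w4.png

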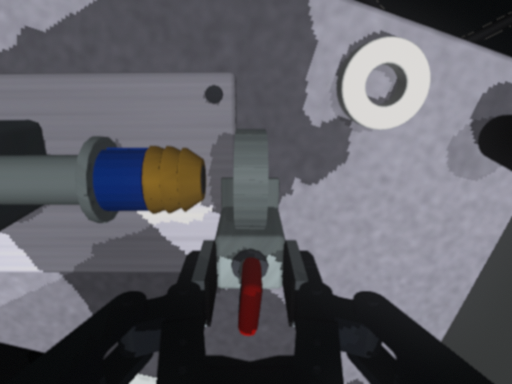

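The view (full resolution) shows the ring band at columns 234–268 with its far edge at row 129. The stub sits at rows 147–212 (sleeve) with its tip at column 206. Next I compare the two axes by tangent rays.

Run:
```python
from h import *
import pickle
from scipy.optimize import brentq
c,e,R=pickle.load(open('w4.pkl','rb'));im=cv2.imread('pics/w4.png').astype(int)
M=Ro.from_euler('z',.289).as_matrix() # manifold axes
def rr(px):
    o,d=ray(c,[px]);return M.T@o,(M.T@d[0])/np.linalg.norm(d[0])
def slope(px): # in x-z plane
    o,d=rr(px);d=d[[0,2]];return o[[0,2]],d/np.linalg.norm(d)
def axis_from(pa,pb,z):
    o,a=slope(pa);_,b=slope(pb);m=(a+b)/np.linalg.norm(a+b)
    x=o[0]+m[0]*(z-o[1])/m[1];D=(z-o[1])/m[1];return x,D*np.sin(np.arccos(a@b)/2)
B,G,Rr=im[...,0],im[...,1],im[...,2]
bl=(B-np.maximum(Rr,G))>30; br=(Rr-B)>30
for n,m,cols in(('blue',bl,(105,120,135)),('brass',br,(150,157,164,172,180,190,196))):
    for u in cols:
        y=np.nonzero(m[100:250,u])[0]+100
        a,b=y.min()-.5,y.max()+.5;x,r=axis_from((u,a),(u,b),.0645)
        print(n,u,a,b,'axis x',round(x,4),'r',round(r,4))
        o,d=rr((u,(a+b)/2));t=(.0645-o[2])/d[2];print('   y',round((o+t*d)[1],4))
# ring
g=im.sum(2)[110:240,251];print(g[:40])
zc=.0466-.0294+.05
for row in(128.0,129.,130.):
    o,d=slope((251,row));n=np.array([-d[1],d[0]])
    h=lambda x:abs(n@(np.array([x,zc])-o))-.023
    # ring center on robot side of ray
    x0=o[0]+d[0]*(zc-o[1])/d[1];print('ring centre x',brentq(h,x0-.05,x0))
et=M.T@e;print('tcp m',et,'tcp+40',et[0]+.04)
for row,z in((236,.0772),(288,.0772)):
    o,d=rr((251,row));print('housing edge',(o+d*(z-o[2])/d[2])[0]-et[0])
```

```text
blue 105 149.5 209.5 axis x 0.6124 r 0.0143
   y 0.1697
blue 120 146.5 209.5 axis x 0.6131 r 0.015
   y 0.1624
blue 135 147.5 209.5 axis x 0.6128 r 0.0148
   y 0.1552
brass 150 146.5 210.5 axis x 0.6128 r 0.0152
   y 0.148
brass 157 146.5 211.5 axis x 0.6126 r 0.0155
   y 0.1446
brass 164 148.5 209.5 axis x 0.6126 r 0.0145
   y 0.1413
brass 172 147.5 210.5 axis x 0.6126 r 0.015
   y 0.1374
brass 180 150.5 207.5 axis x 0.6126 r 0.0136
   y 0.1336
brass 190 150.5 206.5 axis x 0.6128 r 0.0133
   y 0.1288
brass 196 155.5 202.5 axis x 0.6126 r 0.0112
   y 0.1259
[260 261 259 258 256 253 254 253 252 253 252 252 249 249 244 244 239 235
 220 200 193 196 203 217 234 245 243 239 243 245 251 263 273 278 277 273
 274 275 280 281]
ring centre x 0.6138788716714291
ring centre x 0.613427440789473
ring centre x 0.6129749142272004
tcp m [0.5733 0.0999 0.0466] tcp+40 0.6132516353723363
housing edge 0.0155041559847372
housing edge -0.01308608689895363
```

```bash
python3 -m creep '[0.0006,0,0.0008,0,0,0,1, 0.0006,-0.008,0.0008,0,0,0,1, 0.0006,-0.014,0.0008,0,0,0,1, 0.0006,-0.018,0.0008,0,0,0,1, 0.0006,-0.022,0.0008,0,0,0,1, 0.0006,-0.026,0.0008,0,0,0,1]'; python3 -m creep '[0,-0.004,0,0,0,0,1, 0,-0.008,0,0,0,0,1, 0,-0.010,0,0,0,0,1]'
```

```text
t: 5.48
ee_pos: [0.513, 0.2846, 0.0459]
ee_rot: [2.801, 1.57, -0.051]
ft_force: [-0.8, -0.5, -2.8]
grip_width: 0.0323
t: 5.85
ee_pos: [0.5103, 0.2942, 0.0459]
ee_rot: [2.952, 1.57, 0.1]
ft_force: [0.5, 0.3, -2.8]
grip_width: 0.0322
```

```bash
python3 -m creep '[0,-0.004,0,0,0,0,1, 0,-0.008,0,0,0,0,1, 0,-0.012,0,0,0,0,1]'; python3 -m creep '[0,-0.003,0,0,0,0,1, 0,-0.006,0,0,0,0,1, 0,-0.009,0,0,0,0,1]';python3 -m creep '[0,-0.001,0,0,0,0,1, 0,-0.002,0,0,0,0,1]'
```

```text
t: 6.22
ee_pos: [0.5068, 0.3057, 0.0459]
ee_rot: [2.921, 1.57, 0.068]
ft_force: [0.6, 0.1, -2.5]
grip_width: 0.032
t: 6.6
ee_pos: [0.5042, 0.3142, 0.0459]
ee_rot: [2.875, 1.57, 0.022]
ft_force: [0.1, -1.4, -2.4]
grip_width: 0.0321
t: 6.85
ee_pos: [0.5037, 0.316, 0.0459]
ee_rot: [2.799, 1.57, -0.054]
ft_force: [-0.4, -0.7, -3.3]
grip_width: 0.0325
```

```bash
for i in 1 2 3; do python3 -m creep '[0,-0.001,0,0,0,0,1, 0,-0.001,0,0,0,0,1]' | grep -E "pos|force"; done
```

```text
ee_pos: [0.5035, 0.3169, 0.0459]
ft_force: [0.3, 0.0, -2.5]
ee_pos: [0.5032, 0.3179, 0.0459]
ft_force: [0.2, -0.4, -2.5]
ee_pos: [0.503, 0.3181, 0.0459]
ft_force: [1.4, -3.8, -1.8]
```

The band met the collar at m‑y 0.1614 (0.161 expected), with a push of about 4 N. Now I lower it onto the sleeve.

```bash
python3 -m creep '[0.001,0,0,0,0,0,1, 0.002,0,0,0,0,0,1, 0.003,0,0,0,0,0,1]' | grep -E "pos|force"; for i in 1 2; do python3 -m creep '[0.0007,0,0,0,0,0,1, 0.0007,0,0,0,0,0,1]' | grep -E "pos|force"; done
```

```text
ee_pos: [0.5032, 0.3183, 0.0433]
ft_force: [1.3, -4.3, -0.4]
ee_pos: [0.5032, 0.3183, 0.0425]
ft_force: [2.6, -4.5, -0.6]
ee_pos: [0.5033, 0.3183, 0.0423]
ft_force: [0.9, -5.4, 1.7]
```

```bash
python3 -m creep '[0,0,0,0,0,0,0.8, 0,0,0,0,0,0,0.6, 0,0,0,0,0,0,0.45, 0,0,0,0,0,0,0.45, 0,0,0,0,0,0,0.45]'; python3 -m creep '[-0.03,0,0,0,0,0,0.45, -0.06,0,0,0,0,0,0.45, -0.1,0,0,0,0,0,0.45, -0.1,0,0,0,0,0,0.45, -0.1,0,0,0,0,0,0.45]'
python3 - <<'E'
from h import *
import pickle
e,R,s=tool();c=get_calibration('wrist');print(e,s['qpos'])
im=read_camera('wrist');cv2.imwrite('pics/w5.png',im);pickle.dump((c,e,R),open('w5.pkl','wb'))
E
```

```text
t: 9.1
ee_pos: [0.503, 0.3196, 0.0417]
ee_rot: [-2.808, 1.569, 0.623]
ft_force: [0.7, -0.9, 1.5]
grip_width: 0.047
t: 9.72
ee_pos: [0.5024, 0.3188, 0.1412]
ee_rot: [-2.333, 1.57, 1.098]
ft_force: [-0.4, -0.7, -0.6]
grip_width: 0.0469
[0.5024 0.3188 0.1412] [ 0.8374  0.3902 -0.1662 -0.0001 -1.014   1.0225]
```

View pics/w5.png

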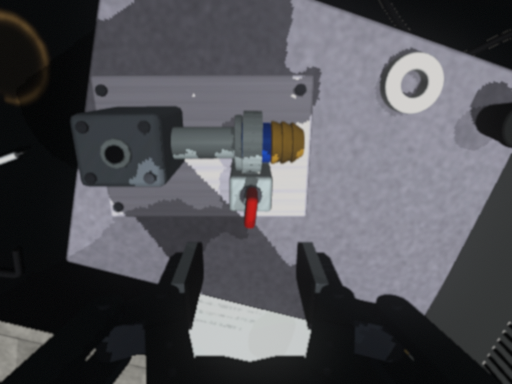

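The view shows the ring band at columns 240–262, snug against the collar on the sleeve, with the housing at (250,195). The key is edge-on, running from about (251,190) to (250,228). Next I measure the key's direction.

Run:
```python
from h import *
import pickle
M=Ro.from_euler('z',.289).as_matrix()
for f,zt in(('w3',.030+.081),('w5',.0255+.081)):
    c,e,R=pickle.load(open(f+'.pkl','rb'));im=cv2.imread(f'pics/{f}.png').astype(int)
    m=(im[...,2]-np.maximum(im[...,0],im[...,1]))>40
    m[:, :225]=0;m[:,275:]=0;m[:180]=0
    et=M.T@e
    for r in range(180,345,3 if f=='w5' else 5):
        u=np.nonzero(m[r])[0]
        if len(u)<3: continue
        P=(M.T@onplane(c,[[u.min()-.5,r],[u.max()+.5,r]],zt).T).T-et
        print(f,r,u.min(),u.max(),'R',im[r,u,2].mean().round(),'x %.4f y %.4f w %.4f'%(P[0,0],P[:,1].mean(),abs(P[0,1]-P[1,1])))
```

```text
w3 260 248 256 R 64.0 x 0.0241 y -0.0005 w 0.0032
w3 265 247 259 R 65.0 x 0.0221 y -0.0008 w 0.0046
w3 270 246 259 R 66.0 x 0.0200 y -0.0006 w 0.0050
w3 275 245 259 R 66.0 x 0.0179 y -0.0005 w 0.0054
w3 280 244 259 R 66.0 x 0.0158 y -0.0003 w 0.0058
w3 285 243 260 R 80.0 x 0.0137 y -0.0003 w 0.0065
w3 290 242 260 R 99.0 x 0.0116 y -0.0001 w 0.0069
w3 295 242 259 R 81.0 x 0.0094 y 0.0001 w 0.0066
w3 300 241 259 R 80.0 x 0.0072 y 0.0003 w 0.0070
w3 305 241 259 R 80.0 x 0.0050 y 0.0003 w 0.0071
w3 310 240 258 R 79.0 x 0.0027 y 0.0007 w 0.0071
w3 315 240 257 R 80.0 x 0.0004 y 0.0009 w 0.0068
w3 320 239 257 R 78.0 x -0.0019 y 0.0011 w 0.0072
w3 325 239 256 R 78.0 x -0.0043 y 0.0013 w 0.0069
w3 330 239 255 R 99.0 x -0.0067 y 0.0015 w 0.0065
w3 335 244 252 R 132.0 x -0.0091 y 0.0011 w 0.0035
w5 198 248 256 R 111.0 x 0.0104 y -0.0012 w 0.0060
w5 201 247 257 R 154.0 x 0.0083 y -0.0012 w 0.0073
w5 204 246 257 R 163.0 x 0.0061 y -0.0009 w 0.0080
w5 207 246 256 R 167.0 x 0.0040 y -0.0006 w 0.0074
w5 210 246 256 R 168.0 x 0.0018 y -0.0006 w 0.0074
w5 213 245 255 R 164.0 x -0.0004 y 0.0001 w 0.0074
w5 216 245 255 R 165.0 x -0.0026 y 0.0001 w 0.0075
w5 219 245 255 R 160.0 x -0.0048 y 0.0001 w 0.0075
w5 222 244 254 R 146.0 x -0.0070 y 0.0008 w 0.0075
w5 225 245 254 R 142.0 x -0.0093 y 0.0005 w 0.0068
w5 228 248 251 R 112.0 x -0.0116 y 0.0005 w 0.0027
```

```bash
python3 - <<'E'
from h import *
M=Ro.from_euler('z',.289).as_matrix();e,R,s=tool()
p=e+M@[.0007,-.0002,0];p[2]=.083
print(goal(p,.289-.09,True)[0],s['wrist_torque'],s['t'])
E
python3 -m creep '[0.02,0,-0.0007,0.09,0,0,0.65, 0.04,0,-0.0007,0.09,0,0,0.65, 0.052,0,-0.0007,0.09,0,0,0.65, 0.058,0,-0.0007,0.09,0,0,0.65, 0.058,0,-0.0007,0.09,0,0,0.65, 0.058,0,-0.0007,0.09,0,0,0.65]'
python3 - <<'E'
from h import *
e,R,s=tool();print(e,s['ft_force'],s['wrist_torque'],s['grip_width'])
cv2.imwrite('pics/w6.png',read_camera('wrist'))
E
```

```text
[ 0.0576  0.0002 -0.0008  0.0901  0.001  -0.0006] [-0.0017 -0.0218 -0.0045] 9.775
t: 10.52
ee_pos: [0.5039, 0.3194, 0.0842]
ee_rot: [-2.875, 1.569, 0.466]
ft_force: [0.3, -0.5, 0.1]
grip_width: 0.03
[0.5039 0.3194 0.0842] [ 0.3279 -0.4842  0.0985] [-0.0011 -0.0034 -0.042 ] 0.029956016360978353
```

View pics/w6.png

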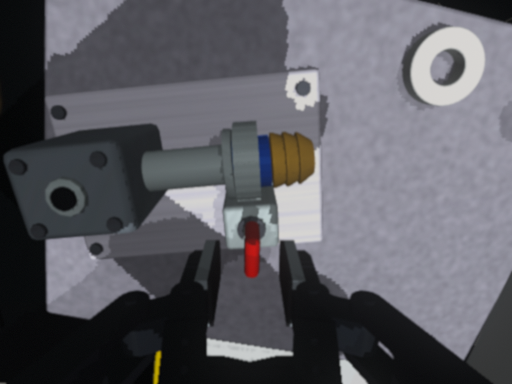

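The key is at column 252, centred between fingertips at 210 and 290, and vertical in the picture. I'll close on it and begin turning.

```bash
cat > st.py <<'E'
from h import *
e,R,s=tool();print('TCP',e,'F',s['ft_force'],'T',s['wrist_torque'],'w %.4f'%s['grip_width'],'yaw %.3f'%np.arctan2(R[0,1],-R[1,1]),'q6 %.2f'%s['qpos'][5],'tau6 %.2f'%s['tau'][5],'t',s['t'])
E
python3 -m creep '[0.001,0,0,0,0,0,0.8, 0.001,0,0,0,0,0,1, 0.001,0,0,0,0,0,1, 0.001,0,0,0,0,0,1, 0.001,0,0,0,0,0,1]'>/dev/null; python3 st.py
python3 -m creep '[0,0,0,0.1,0,0,1, 0,0,0,0.2,0,0,1]'>/dev/null; python3 st.py
python3 -m creep '[0,0,0,0.1,0,0,1, 0,0,0,0.2,0,0,1]'>/dev/null; python3 st.py
```

```text
TCP [0.5037 0.3189 0.0829] F [ 0.361  -2.2896  4.2549] T [-0.7083  0.0407 -0.1157] w 0.0038 yaw 0.199 q6 0.93 tau6 0.06 t 11.2
TCP [0.5033 0.3202 0.083 ] F [-3.7193  1.6172  4.3858] T [0.6255 0.9793 0.2817] w 0.0036 yaw -0.003 q6 0.73 tau6 0.25 t 11.45
TCP [0.5033 0.3209 0.0832] F [-3.5657  2.311   4.1481] T [0.6634 1.0929 0.2824] w 0.0033 yaw -0.202 q6 0.53 tau6 0.22 t 11.7
```

```bash
for i in 1 2 3 4; do python3 -m creep '[0,0,0,0.1,0,0,1, 0,0,0,0.2,0,0,1, 0,0,0,0.3,0,0,1]'>/dev/null; python3 st.py; done
```

```text
TCP [0.503  0.3205 0.0831] F [-3.0556  1.3332  5.0302] T [0.4548 1.1426 0.2696] w 0.0037 yaw -0.502 q6 0.23 tau6 0.22 t 12.075
TCP [0.5026 0.3201 0.0831] F [-5.8411  0.2198  5.9681] T [0.2612 1.4058 0.3024] w 0.0037 yaw -0.802 q6 -0.07 tau6 0.21 t 12.45
TCP [0.5021 0.3197 0.083 ] F [-6.2651  0.5518  6.6841] T [0.2279 1.8201 0.3043] w 0.0038 yaw -1.102 q6 -0.37 tau6 0.20 t 12.825
TCP [0.5016 0.3195 0.083 ] F [-8.2688  1.107   8.7151] T [0.2639 2.3523 0.3512] w 0.0038 yaw -1.402 q6 -0.67 tau6 0.20 t 13.2
```

Jaw travel so far is about 1.6 rad and still loose. Side forces are building up from slight eccentricity, so I'll regrasp to relieve them.

```bash
python3 -m creep '[0,0,0,0,0,0,0.8, 0,0,0,0,0,0,0.7, 0,0,0,0,0,0,0.7, 0,0,0,0,0,0,0.7, 0,0,0,0,0,0,0.7]'>/dev/null; python3 st.py
python3 - <<'E'
from h import *
import pickle
e,R,s=tool();c=get_calibration('wrist')
im=read_camera('wrist');cv2.imwrite('pics/w7.png',im);pickle.dump((c,e,R),open('w7.pkl','wb'))
i=im.astype(int);m=(i[...,2]-np.maximum(i[...,0],i[...,1]))>40
for r in range(180,384,5):
    u=np.nonzero(m[r,200:300])[0]+200
    if len(u)<3: continue
    P=(onplane(c,[[u.min()-.5,r],[u.max()+.5,r]],.1065)-e)@R
    print(r,u.min(),u.max(),'R',i[r,u,2].mean().round(),'tool z %.4f y %.4f w %.4f'%(P[0,2],P[:,1].mean(),abs(P[0,1]-P[1,1])))
E
```

```text
TCP [0.5036 0.319  0.0824] F [-0.3747 -0.3577  0.1874] T [ 0.0203  0.0054 -0.0239] w 0.0255 yaw -1.401 q6 -0.67 tau6 0.00 t 13.825
225 248 251 R 66.0 tool z -0.0180 y 0.0004 w 0.0019
230 246 255 R 68.0 tool z -0.0154 y 0.0009 w 0.0048
235 247 255 R 67.0 tool z -0.0127 y 0.0011 w 0.0044
240 247 260 R 86.0 tool z -0.0100 y 0.0024 w 0.0069
245 247 261 R 97.0 tool z -0.0072 y 0.0026 w 0.0074
250 248 261 R 99.0 tool z -0.0045 y 0.0029 w 0.0069
255 249 262 R 83.0 tool z -0.0016 y 0.0034 w 0.0070
260 250 262 R 76.0 tool z 0.0012 y 0.0037 w 0.0065
265 251 263 R 75.0 tool z 0.0041 y 0.0042 w 0.0066
270 252 263 R 75.0 tool z 0.0070 y 0.0045 w 0.0061
275 253 262 R 75.0 tool z 0.0100 y 0.0045 w 0.0051
```

View pics/w7.png

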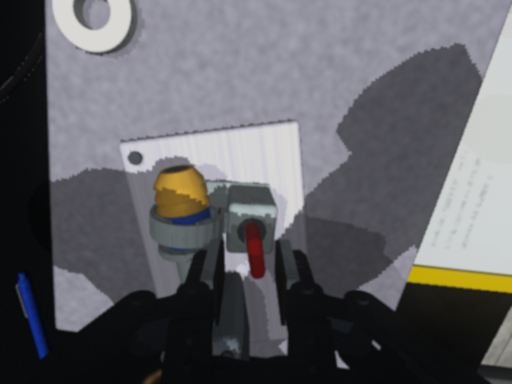

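The view shows the key top running about (254,240)–(263,275), so it is about 3.5 mm off along tool y and lags the tool by about 0.1 rad. I'll recentre, regrip and continue.

```bash
python3 -m creep '[0,0.0035,0,-0.11,0,0,0.7, 0,0.0035,0,-0.11,0,0,0.7, 0,0.0035,0,-0.11,0,0,1, 0,0.0035,0,-0.11,0,0,1, 0,0.0035,0,-0.11,0,0,1, 0,0.0035,0,-0.11,0,0,1]'>/dev/null; python3 st.py
for i in 1 2 ; do python3 -m creep '[0,0,0,0.07,0,0,1, 0,0,0,0.14,0,0,1, 0,0,0,0.2,0,0,1]'>/dev/null; python3 st.py; done
```

```text
TCP [0.5004 0.3187 0.0827] F [1.1147 0.3412 1.09  ] T [ 0.0963 -0.2258 -0.0142] w 0.0042 yaw -1.291 q6 -0.56 tau6 0.00 t 14.625
TCP [0.5003 0.3196 0.0828] F [-0.7625  3.141   0.5949] T [0.8075 0.2002 0.3158] w 0.0043 yaw -1.491 q6 -0.76 tau6 -0.00 t 15.0
TCP [0.5    0.3197 0.0828] F [-2.1937  2.4636  0.2459] T [0.8675 0.5425 0.2928] w 0.0041 yaw -1.691 q6 -0.96 tau6 -0.01 t 15.375
```

```bash
for i in 1 2 3; do python3 -m creep '[0,0,0,0.07,0,0,1, 0,0,0,0.14,0,0,1, 0,0,0,0.2,0,0,1]'>/dev/null; python3 st.py; done
```

```text
TCP [0.4997 0.3197 0.0828] F [-2.5567  3.53    0.6281] T [1.0292 0.8426 0.3054] w 0.0039 yaw -1.891 q6 -1.16 tau6 -0.01 t 15.75
TCP [0.4994 0.3199 0.0828] F [-4.1306  3.4788  1.7968] T [1.1657 1.103  0.3057] w 0.0042 yaw -2.091 q6 -1.36 tau6 -0.02 t 16.125
TCP [0.4993 0.32   0.0828] F [-4.1065  4.1628  1.7162] T [1.3485 1.2608 0.3587] w 0.0039 yaw -2.291 q6 -1.56 tau6 -0.03 t 16.5
```

```bash
for i in 1 2; do python3 -m creep '[0,0,0,0.05,0,0,1, 0,0,0,0.1,0,0,1]'>/dev/null; python3 st.py; done
```

```text
TCP [0.4992 0.3201 0.0828] F [-3.4168  3.7133  2.9061] T [1.4326 1.242  0.3283] w 0.0041 yaw -2.391 q6 -1.66 tau6 -0.08 t 16.75
TCP [0.4992 0.3202 0.0829] F [-4.4208  4.165   2.3372] T [1.5065 1.3527 0.3719] w 0.0042 yaw -2.491 q6 -1.76 tau6 -0.09 t 17.0
```

```bash
for i in 1 2; do python3 -m creep '[0,0,0,0.05,0,0,1, 0,0,0,0.1,0,0,1]'>/dev/null; python3 st.py; done
```

```text
TCP [0.4992 0.3203 0.0829] F [-5.9227  4.5877  2.4819] T [1.565  1.3757 0.3378] w 0.0044 yaw -2.591 q6 -1.86 tau6 -0.10 t 17.25
TCP [0.4993 0.3204 0.083 ] F [-5.3487  5.3011  2.2488] T [1.543  1.336  0.3775] w 0.0045 yaw -2.691 q6 -1.96 tau6 -0.11 t 17.5
```

```bash
python3 -m creep '[0,0,0,0,0,0,0.8, 0,0,0,0,0,0,0.7, 0,0,0,0,0,0,0.7, 0,0,0,0,0,0,0.7, 0,0,0,0,0,0,0.7]'>/dev/null; python3 st.py
python3 - <<'E'
from h import *
e,R,s=tool();c=get_calibration('wrist')
im=read_camera('wrist');cv2.imwrite('pics/w8.png',im)
i=im.astype(int);m=(i[...,2]-np.maximum(i[...,0],i[...,1]))>40
for r in range(180,384,5):
    u=np.nonzero(m[r,200:300])[0]+200
    if len(u)<3: continue
    P=(onplane(c,[[u.min()-.5,r],[u.max()+.5,r]],.1065)-e)@R
    print(r,u.min(),u.max(),'R',i[r,u,2].mean().round(),'tool z %.4f y %.4f w %.4f'%(P[0,2],P[:,1].mean(),abs(P[0,1]-P[1,1])))
E
```

```text
TCP [0.5001 0.3183 0.0825] F [ 0.998  -0.2085 -0.3354] T [-0.0153  0.0223 -0.0149] w 0.0256 yaw -2.691 q6 -1.96 tau6 0.00 t 18.125
225 245 253 R 78.0 tool z -0.0187 y 0.0003 w 0.0043
230 244 254 R 80.0 tool z -0.0160 y 0.0003 w 0.0053
235 243 255 R 94.0 tool z -0.0134 y 0.0003 w 0.0063
240 242 256 R 144.0 tool z -0.0106 y 0.0003 w 0.0073
245 242 256 R 152.0 tool z -0.0079 y 0.0002 w 0.0074
250 243 257 R 149.0 tool z -0.0051 y 0.0007 w 0.0074
255 243 258 R 143.0 tool z -0.0023 y 0.0010 w 0.0080
260 244 258 R 146.0 tool z 0.0006 y 0.0012 w 0.0075
265 245 259 R 144.0 tool z 0.0035 y 0.0017 w 0.0076
270 246 259 R 99.0 tool z 0.0064 y 0.0020 w 0.0071
275 248 257 R 96.0 tool z 0.0093 y 0.0020 w 0.0051
```

```bash
python3 -m creep '[0,0.001,-0.001,-0.1,0,0,0.7, 0,0.001,-0.001,-0.1,0,0,0.85, 0,0.001,-0.001,-0.1,0,0,1, 0,0.001,-0.001,-0.1,0,0,1, 0,0.001,-0.001,-0.1,0,0,1]'>/dev/null; python3 st.py
for i in 1 2 3; do python3 -m creep '[0,0,0,0.05,0,0,1, 0,0,0,0.1,0,0,1]'>/dev/null; python3 st.py; done
```

```text
TCP [0.4989 0.319  0.0827] F [0.2307 0.2595 0.8128] T [-0.0835 -0.0594  0.0717] w 0.0040 yaw -2.591 q6 -1.86 tau6 -0.06 t 18.8
TCP [0.4989 0.3194 0.0827] F [-0.138   0.5328  0.3315] T [0.1997 0.0791 0.408 ] w 0.0043 yaw -2.691 q6 -1.96 tau6 -0.08 t 19.05
TCP [0.4988 0.3195 0.0826] F [-0.2275  1.6925  0.6064] T [0.3882 0.0825 0.3324] w 0.0043 yaw -2.791 q6 -2.06 tau6 -0.09 t 19.3
TCP [0.4988 0.3197 0.0826] F [0.0351 1.3314 0.5178] T [0.4976 0.1834 0.3735] w 0.0043 yaw -2.891 q6 -2.16 tau6 -0.11 t 19.55
```

```bash
for i in 1 2 3; do python3 -m creep '[0,0,0,0.05,0,0,1, 0,0,0,0.1,0,0,1]'>/dev/null; python3 st.py; python3 -m creep '[0,0,0,0,0,0,1]'>/dev/null; python3 st.py; done
```

```text
TCP [0.4988 0.3198 0.0826] F [-1.0454  1.3433  0.0092] T [0.588  0.2143 0.411 ] w 0.0043 yaw -2.991 q6 -2.26 tau6 -0.14 t 19.8
TCP [0.4988 0.3197 0.0826] F [-0.4082  1.7331 -0.3339] T [0.6674 0.1779 0.3842] w 0.0041 yaw -2.989 q6 -2.26 tau6 -0.45 t 19.925
TCP [0.4989 0.3198 0.0826] F [-0.6803  2.543  -0.3936] T [0.7581 0.1543 0.4277] w 0.0042 yaw -3.090 q6 -2.36 tau6 -0.16 t 20.175
TCP [0.499  0.3197 0.0826] F [-0.3589  2.1121 -1.2163] T [0.8742 0.0717 0.4229] w 0.0038 yaw -3.089 q6 -2.36 tau6 -0.48 t 20.3
TCP [0.499  0.3198 0.0826] F [ 0.1311  3.6186 -1.2736] T [1.0176 0.1338 0.488 ] w 0.0041 yaw 3.093 q6 -2.46 tau6 -0.19 t 20.55
TCP [0.499  0.3197 0.0826] F [-0.0403  4.1876 -0.8632] T [1.1722 0.0805 0.3583] w 0.0040 yaw 3.095 q6 -2.46 tau6 -0.51 t 20.675
```

The moment is climbing (Tz 0.30 to about 0.45, and joint-6 torque steepens likewise). A few more small steps should do it.

```bash
for i in 1 2; do python3 -m creep '[0,0,0,0.04,0,0,1, 0,0,0,0.08,0,0,1]'>/dev/null; python3 st.py; python3 -m creep '[0,0,0,0,0,0,1]'>/dev/null; python3 st.py; done
```

```text
TCP [0.4991 0.3198 0.0826] F [-0.3537  4.5699 -0.9064] T [1.2838 0.0927 0.5125] w 0.0040 yaw 3.014 q6 -2.54 tau6 -0.28 t 20.925
TCP [0.4991 0.3197 0.0826] F [-0.4029  4.9902 -2.1588] T [1.4453 0.0695 0.4862] w 0.0037 yaw 3.015 q6 -2.54 tau6 -0.53 t 21.05
TCP [0.4991 0.3198 0.0826] F [ 0.6128  4.9434 -1.6621] T [1.4752 0.0627 0.4925] w 0.0042 yaw 2.933 q6 -2.62 tau6 -0.32 t 21.3
TCP [0.4991 0.3198 0.0826] F [-0.6462  4.4976 -2.5768] T [ 1.5722 -0.0033  0.4821] w 0.0042 yaw 2.934 q6 -2.62 tau6 -0.54 t 21.425
```

Now about 0.19 N m above loose, which is firm. I'll release, retreat and check.

```bash
python3 -m creep '[0,0,0,0,0,0,0.8, 0,0,0,0,0,0,0.65, 0,0,0,0,0,0,0.65, 0,0,0,0,0,0,0.65]'>/dev/null; python3 st.py; python3 -m creep '[-0.03,0,0,0,0,0,0.65, -0.06,0,0,0,0,0,0.65, -0.1,0,0,0,0,0,0.65, -0.14,0,0,0,0,0,0.65, -0.14,0,0,0,0,0,0.65, -0.14,0,0,0,0,0,0.65, -0.14,0,0,0,0,0,0.65]'>/dev/null; python3 st.py
python3 - <<'E'
from h import *
w=read_camera('wrist');t=read_camera('top');s=read_camera('side')
cv2.imwrite('pics/end_w.png',w)
a=cv2.resize(t[185:265,180:300],(400,267),interpolation=3);b=cv2.resize(s[172:262,240:345],(400,267+0),interpolation=3)
cv2.imwrite('pics/end.png',np.vstack([cv2.resize(w[100:310,130:400],(800,330)) ,np.hstack([a,b])]))
E
```

```text
TCP [0.4987 0.3185 0.0825] F [-0.4476 -0.1413  0.1883] T [ 0.0407  0.0207 -0.0068] w 0.0300 yaw 2.932 q6 -2.62 tau6 -0.00 t 21.925
TCP [0.4981 0.3184 0.221 ] F [-0.3772 -0.0504 -0.3308] T [-0.018  -0.0108  0.0315] w 0.0297 yaw 2.932 q6 -2.62 tau6 -0.00 t 22.8
```

View pics/end.png

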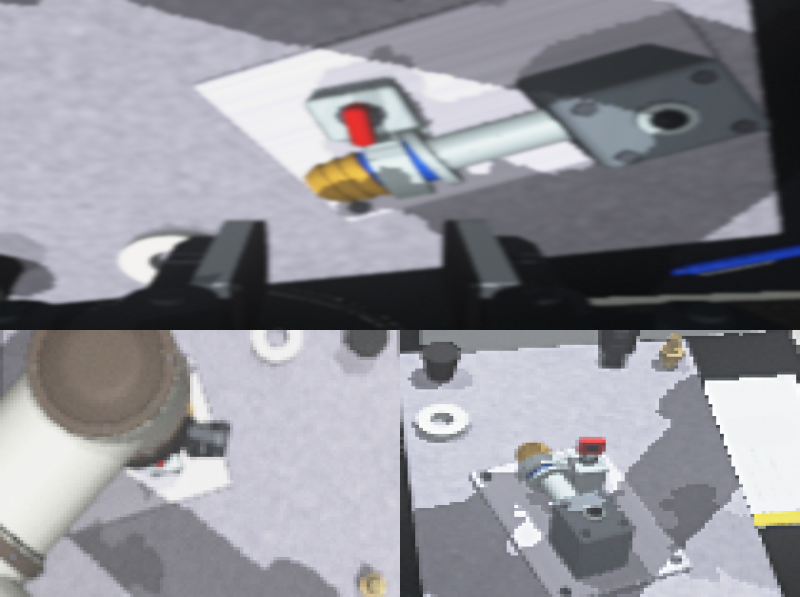

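The clamp is behind the barbs and gripping, but blue shows in a wedge between band and collar, so the clamp has turned slightly with the screw. I'll measure its yaw and ring position numerically against the limits.

Run:
```python
from h import *
c=get_calibration('wrist');im=cv2.imread('pics/end_w.png');i=im.astype(int)
M=Ro.from_euler('z',.289).as_matrix();seat=M.T@np.array([.543,.326,0]);
seat[0]=.6127; seat[1]=.1575
f=lambda x,y:[130+x/2.963,100+y/1.571]
P=(M.T@onplane(c,[f(307,100),f(395,79),f(415,113),f(322,143)],.0715).T).T-seat
print('housing top guess',P*1000)
m=((i[...,0]-np.maximum(i[...,1],i[...,2]))>25).astype(np.uint8);m[:120]=0;m[230:]=0;m[:,:220]=0;m[:,290:]=0
n,l,st,ce=cv2.connectedComponentsWithStats(m)
for k in range(1,n):
    if st[k,4]<4: continue
    ys,xs=np.nonzero(l==k)
    print('blob',st[k])
    for r in range(ys.min(),ys.max()+1,2):
        u=xs[ys==r]
        if len(u)==0: continue
        Q=(M.T@onplane(c,[[u.min()-.5,r],[u.max()+.5,r]],.079).T).T-seat
        print('  row',r,u.min(),u.max(),'(x,y)mm',(Q[:,:2]*1000).round(1).tolist())
# housing top face: bright, low-saturation blob around its guess
g=cv2.cvtColor(im,cv2.COLOR_BGR2GRAY)
print(im[145:200:3,228:280:4].sum(2)//3)
```

```text
housing top guess [[-57.2017  -5.3142  71.5   ]
 [-54.9508  27.5369  71.5   ]
 [-31.8152  23.1512  71.5   ]
 [-29.1422 -15.1175  71.5   ]]
blob [266 190  13  26 114]
  row 190 266 266 (x,y)mm [[-19.2, 10.9], [-18.7, 11.8]]
  row 192 266 267 (x,y)mm [[-17.3, 9.9], [-16.3, 11.7]]
  row 194 266 268 (x,y)mm [[-15.4, 8.9], [-13.9, 11.6]]
  row 196 267 269 (x,y)mm [[-12.9, 8.8], [-11.5, 11.5]]
  row 198 267 270 (x,y)mm [[-11.0, 7.8], [-9.0, 11.4]]
  row 200 268 271 (x,y)mm [[-8.6, 7.6], [-6.6, 11.3]]
  row 202 269 272 (x,y)mm [[-6.1, 7.5], [-4.2, 11.2]]
  row 204 269 273 (x,y)mm [[-4.2, 6.5], [-1.7, 11.0]]
  row 206 270 274 (x,y)mm [[-1.7, 6.4], [0.8, 10.9]]
  row 208 271 276 (x,y)mm [[0.8, 6.3], [3.8, 11.7]]
  row 210 271 277 (x,y)mm [[2.8, 5.3], [6.2, 11.6]]
  row 212 272 278 (x,y)mm [[5.3, 5.1], [8.7, 11.5]]
  row 214 274 278 (x,y)mm [[8.3, 5.9], [10.8, 10.5]]
blob [251 196   7  18  48]
  row 196 251 252 (x,y)mm [[-20.8, -5.6], [-19.8, -3.8]]
  row 198 251 252 (x,y)mm [[-18.9, -6.7], [-17.9, -4.9]]
  row 200 251 253 (x,y)mm [[-16.9, -7.7], [-15.5, -5.0]]
  row 202 251 254 (x,y)mm [[-15.
[... 648 characters left out ...]
09 223 223 194 196 225 191 113 218 228]
 [241 223 226 229 221 107  81 153 223 217  89 206 221]
 [240 233 228 228 154  84  73  68 211 225 105 168 219]
 [240 241 221 227 120 108  95  70 166 224 153 154 221]
 [241 241 210 226 137 109 101  75 179 223 194 116 214]
 [241 241 222 227 200 109 104  71 215 222 214 104 209]
 [240 239 236 222 230 110 106  95 208 208 155 125 220]
 [238 240 241 207 230 119 107  89 125 113 123 115 205]
 [241 240 240 207 226 131 108  80  94 128 161  82 142]
 [240 240 241 221 207 147 108  98 170 167 171 126 165]
 [241 240 241 222 222 209 146 206 195 188 157 187 187]
 [240 241 241 233 220 180 170 197 207 212 128 219 167]
 [241 241 241 240 189 103 120 211 212 223 150 224 183]]
```

```bash
python3 -c "
from cell import hand_in;print(hand_in())"
```

```text
the job is handed in; nothing more can be done
None
```

The clamp is on the manifold's stub behind the barbs and gripping the blue sleeve. It sits turned about 0.2–0.25 rad off square. I handed the job in at about 23 s of the 67 s allowed; no verdict is reported.

- **Fit:** I slid the open band over the barbs until it met the collar, with a push of about 4 N where contact was expected. I then lowered it onto the sleeve with the housing on the robot's side and the key up.
- **Tightening:** I turned the key clockwise about 3.3 rad, net of the clamp's own turn, over three grasps. The wrist moment rose from about 0.30 to 0.49 N m, roughly 0.19 above loose, so just short of the 0.2 called firm. I stopped there and estimate the jaw presses with about 45–55 N, from the sleeve's stiffness, not from a direct reading.
- **Turned clamp:** The final picture showed a wedge of blue between band and collar. My measurements put the turn at 0.2–0.25 rad (limit 0.35) and the ring's centre at about y −1 mm (limits −4.5 to +5.5). I left it rather than risk disturbing the grip.
- **Rest of the scene:** The arm was clear, about 14 cm up, with no contact force. I saw no sign that the fitting, stopper or tape roll had moved. I did not measure their final positions.

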